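# Clear the stand and hold the lens arm level above it

### The arm

A 6-joint arm with a two-finger parallel gripper is mounted at the origin on the work surface. World frame = base frame: x ahead of the robot, y to its left, z up, the work surface at z = 0. Lengths are in mm, angles in rad, forces in N, time in s.
With the tool pointing down it reaches from about 350 to 775 mm from the base axis. Payload 7.3 kg.
Tool frame: the origin (TCP) lies at the very end of the fingers, on their centre line; the grasp point (between the pads) lies 19 mm behind it; z points along the fingers, y is the line along which they close (so a half turn about z gives the same grasp; the last joint's range is limited). The gripper opens to 92 mm and grips with 3 to 60 N. Pads are 19 mm wide; open, the fingers measure 130 mm over their backs; the gripper's body (75 mm by 190 mm) begins 47 mm behind the grasp point.
Start: joints at [1.048, 0.342, 1.524, -0, 1.275, -0.146], TCP at [193.159, 488.195, 226.741] pointing down, gripper open.
Joint ranges: [-2.53, 2.53], [-0.77, 2.02], [0.04, 2.7], [-1, 4.14], [0.28, 2.66], [-3.11, 3.11]. Speed limits (rad/s): [2.57, 2.57, 3.14, 3.14, 3.14, 3.14].

### API

Orientations are given as [roll, pitch, yaw] about the fixed x, y, z axes, in that order (R = Rz(yaw) Ry(pitch) Rx(roll)).
In Python, from plant import get_obs, vision, workorder gives the robot as it stands.
- The arm moves only by the shell command python3 -m pendant 'ROWS' [OPENING]. ROWS is a JSON object of lists of equal length, an entry for each row: "dp": the shift along the tool's x, y, z in m, a list of three; "rotation": the turn, a rotation vector about the tool's x, y, z in rad, a list of three. A call has 1 to 8 rows; each row is the pose to reach, as a shift and turn from the pose commanded when the call began, along the tool's axes at that moment; what a row does not reach only later rows make up. A row lasts 1/8 s, in which the tool goes at most 62.5 mm and 10.7 degrees, less where a joint would pass 70% of its speed; a pose out of reach is approached as far as the arm can. A call with a gripper value outside its range is refused whole. OPENING is the finger opening in m, from 0 to 0.0918, set as the call begins (- or left out, the last holds). The fingers move at their own pace and stop on an object; the grip force is fixed at half the most. Time passes only in rows, so rows that repeat a pose let the fingers close. It gives the time, the measured TCP pose, the force, the opening and the grip force at its end, in the units of the state.
- get_obs(): the state, without advancing time (a new reading comes with each control period).
- vision.capture(name): name is "side" or "top" or "wrist"; returns a dict with "pixels" (420x560x3 uint8, red, green, blue), "vfov" (degrees; the focal length in pixels is half the picture's height over the tangent of half this angle, whatever the lens; pixels are square), "cx", "cy" (the principal point, pixels), "pose" (4x4, takes a point from camera to world coordinates); the wrist camera has in their place "T_tool_cam" (4x4, takes a point from camera to tool coordinates, whose origin is the TCP and whose axes are the flange's). Camera axes: x right, y up, looking along -z (the intrinsics and any distortion apply to the point x, -y, -z); pixel columns grow to the right and rows downward; lengths in mm; the calibration is good to about 2 mm. A picture is of the moment at which its call begins: read the wrist's pose just before it. There is no depth.
- workorder.close_job(): hands the job in; it is judged then, once.
The state is a dict: "time": time; "joint_positions": joint angles; "dq": joint speeds; "tau": joint torques, N m; "tool_pos": TCP position; "tcp_rot": TCP orientation; "contact_force": force on the tool from outside, world axes, zero at the start; "moment": the same for the moment, N m; "grip_width": finger opening in mm; "finger_force": force on a finger pad.
Only numpy, scipy, OpenCV 4.12 (cv2) and the standard library are available. Lean on these libraries where they do the work, as an engineer would, in place of code of your own. Each camera call takes 0.05 s, during which the arm holds its last target. There are 200 camera calls.

### The job

The lens arm has to go back on its stand at the microscopy bench, but a steel cup was left standing between the stand's post and saddle. First nest that cup upright into its twin that stands on the bench and let go; then pick up the lens arm by its balance point (near the heavy hub, not mid-length) and hold it level above the stand, hub centred about 4 cm above the post and lens ring over the saddle, touching nothing but the gripper, and finish while still holding it there so that a colleague can fit the collar underneath. Leave the other things on the bench where they are.

Things in the scene. Friction and masses are not known exactly. Their poses are not given: they have to be found in the camera images.
- stand: Fixed grey stand: foot plate 250 x 90 x 12 mm, origin at the centre of its underside on the bench, z up, x along its length. Steel post (diameter 16 mm) at x = -85 mm, the end nearer the robot; saddle block (36 x 44 mm, side lips 8 mm high) at x = +85 mm. Post top and saddle floor are 50 mm above the bench. A cup stands on the plate about midway between them.
- post_top (a point): Centre of the top of the stand's post, 50 mm above the bench.
- saddle_top (a point): Centre of the saddle's floor, 50 mm above the bench, 170 mm from post_top along the stand's +x.
- lens_arm: Loose metal arm, 0.4 to 0.7 kg, standing level on its ends, x along it from hub to ring, z up. Origin at bench level midway between the hub and ring axes. Steel hub at x = -85 (nearer the robot), 44 mm wide, 36 high; light ring at x = +85, 30 mm wide, 34 high. Bar between: 16 mm wide, 16 to 32 mm above the underside. Balance point: on the bar at x = -36 mm, 49 mm from the hub's axis.
- hub_foot (a point): Centre of the hub's underside, on the axis of its 22 mm bore (x = -85 mm, z = 0 in the lens arm's frame).
- ring_foot (a point): Centre of the lens ring's underside (x = +85 mm, z = 0 in the lens arm's frame); ring bore 20 mm.
- cup_on_stand: The loose steel cup on the stand's foot plate (12 mm above the bench). 78 mm high, 0.12 kg, wall 3 mm; foot diameter 38 mm, widening to 61 mm at 60 mm height, then a straight 18 mm collar, 61 mm outer and 55 mm inner diameter, up to the rim. Origin at the centre of its underside, z up to the mouth.
- cup_on_bench: Its twin, same shape and size, upright on the bench between stand and lens arm; the cup to nest into. When nested, the upper cup's underside and rim are about 32 mm above the lower cup's underside and rim. Origin at the centre of its underside.
- dish: Bystander: shallow glass dish, 68 mm across, 14 mm high. Origin under its centre.
- dropper: Bystander: small amber bottle with a black cap, 32 mm across, 75 mm high. Origin under its centre.
- jar: Bystander: clear specimen jar with a white lid, 54 mm across, 65 mm high. Origin under its centre.
- slide_box: Bystander: closed grey slide box 95 x 85 x 32 mm. Origin under its centre.
- wash_bottle: Bystander: white bottle 60 mm across, 150 mm high. Origin under its centre.
- brush: Bystander: cleaning brush lying along the bench's right side. Origin under its handle.
Things that resemble listed ones, but are neither listed nor needed, are in the scene too. What is shaped like the cup_on_bench but black or blue is not meant.

How it is judged (in metres and radians):
On the way, in this order (a step that is already met when the one before it is completed fails the run):
1. the cup from the stand is nested upright in its twin on the bench and let go (horizontal distance between cup_on_stand and cup_on_bench below 0.006 m and z of cup_on_stand in the frame of cup_on_bench between 0.022 and 0.042 m and angle between cup_on_stand's own z axis and vertical below 0.12 rad and angle between cup_on_bench's own z axis and vertical below 0.08 rad and height (world z) of cup_on_bench below 0.006 m and contact force between each of cup_on_stand, cup_on_bench and the fingers below 0.1 N), for 0.3 s.
2. the lens arm is lifted level by its balance point (height (world z) of each of hub_foot, ring_foot above 0.03 m and angle between lens_arm's own z axis and vertical below 0.15 rad and x of the grasp point in the frame of lens_arm between -0.056 and -0.016 m and contact force between lens_arm and the fingers above 1 N), for 0.2 s.
At the end, for the whole second after the job is handed in: Still gripping the lens arm within 20 mm of its balance point, at rest, level within 0.1 rad, hub within 12 mm of centre and 20-60 mm above the post, ring within 20 mm of the saddle, touching no stand or cup; cup nested upright (6 mm) in its twin on the bench, both released (all of step 1 and x of the grasp point in the frame of lens_arm between -0.056 and -0.016 m and contact force between lens_arm and the fingers above 1 N and contact force between lens_arm and stand below 0.1 N and contact force between lens_arm and cup_on_stand below 0.1 N and contact force between lens_arm and cup_on_bench below 0.1 N and angle between lens_arm's own z axis and vertical below 0.1 rad and horizontal distance between hub_foot and post_top below 0.012 m and horizontal distance between ring_foot and saddle_top below 0.02 m and z of hub_foot in the frame of post_top between 0.02 and 0.06 m and linear speed of lens_arm below 0.02 m/s); the arm keeps its last pose, push and grip.
It fails at once if a bystander is pushed more than 30 mm from its place (distance of any of dish, dropper, jar, slide_box, wash_bottle, brush from where it was at the start of the episode above 0.03 m).
It also fails if it takes over 61 s, if anything falls off the work surface, if the arm or the gripper's body presses on something with over 40 N, if the wrist force passes 120 N, or if a joint passes its speed limit or range.

## Working session

There is one attempt and no reset: what is moved stays moved. The work goes in short steps, Python scripts to look and compute and a shell command to move; the robot and the scene stay as the last step left them, time stands still between calls to the robot, and variables do not carry over. Pictures are saved under pics/ and viewed, at most 10 in all, crops included, and the job is handed in when it is done.

```bash
mkdir -p pics; ls; python3 - <<'E'
from plant import get_obs, vision
import cv2
o=get_obs();print({k:o[k] for k in ('time','tool_pos','tcp_rot','grip_width')})
for n in ('top','side','wrist'):
    c=vision.capture(n);cv2.imwrite(f'pics/{n}0.png',c['pixels'][:,:,::-1])
    print(n,{k:v for k,v in c.items() if k!='pixels'})
E
```

```text
pics
{'time': 0.0, 'tool_pos': array([192.93906679, 487.82538962, 226.02172687]), 'tcp_rot': array([-3.14002373e+00, -2.25311463e-04,  2.76482263e+00]), 'grip_width': 91.68570998073301}
top {'vfov': 45.71766583669045, 'cx': 288.040960015182, 'cy': 207.47389905560254, 'pose': array([[-2.62049784e-02,  9.97701588e-01, -6.24887171e-02,
         4.44729510e+02],
       [-9.99536582e-01, -2.71191641e-02, -1.38264741e-02,
        -1.19401567e+01],
       [-1.54893370e-02,  6.20974363e-02,  9.97949893e-01,
         1.59351623e+03],
       [ 0.00000000e+00,  0.00000000e+00,  0.00000000e+00,
         1.00000000e+00]])}
side {'vfov': 56.41819057218243, 'cx': 278.2510464204378, 'cy': 209.52346979217407, 'pose': array([[ 9.71243648e-01,  1.18277637e-01, -2.06630534e-01,
         3.26188233e+02],
       [-2.37989919e-01,  4.57420693e-01, -8.56812178e-01,
        -8.77987465e+02],
       [-6.82463762e-03,  8.81349369e-01,  4.72415827e-01,
         5.64279673e+02],
       [ 0.00000000e+00,  0.00000000e+00,  0.00000000e+00,
         1.00000000e+00]])}
wrist {'vfov': 60.24112542635503, 'cx': 277.19188739613674, 'cy': 206.91071297106868, 'T_tool_cam': array([[ 3.65705437e-05,  9.54751543e-01,  2.97404590e-01,
         8.01815121e+01],
       [ 9.99999458e-01,  2.74494221e-04, -1.00416845e-03,
         7.33020924e-01],
       [-1.04036721e-03,  2.97404466e-01, -9.54751015e-01,
        -1.59263651e+02],
       [ 0.00000000e+00,  0.00000000e+00,  0.00000000e+00,
         1.00000000e+00]])}
```

View pics/top0.png

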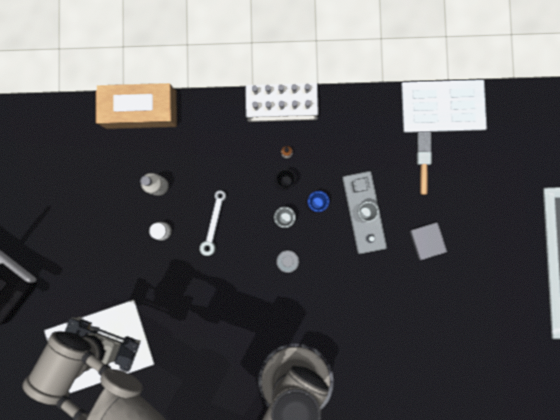

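View pics/side0.png

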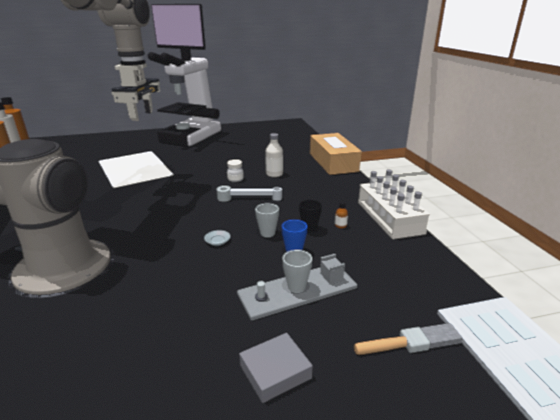

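Top view: steel cup on the stand at (367,211). The twin candidates are steel (285,217), black (286,180) and blue (318,201), so I choose the steel one. The lens arm has its hub at (207,248) and ring at (220,195). The stand's post is at (371,239) and its saddle at (360,185). Next I check these in a close crop.

```bash
cat > h.py <<'E'
import numpy as np, cv2
from plant import get_obs, vision
from scipy.spatial.transform import Rotation as R
def K(c):
    f=c['pixels'].shape[0]/2/np.tan(np.radians(c['vfov'])/2); return f
def cap(n):
    o=get_obs(); c=vision.capture(n)
    if n=='wrist':
        T=np.eye(4);T[:3,:3]=R.from_euler('xyz',o['tcp_rot']).as_matrix();T[:3,3]=o['tool_pos']
        c['pose']=T@c['T_tool_cam']
    return c
def w(c,u,v,z):
    f=K(c);d=c['pose'][:3,:3]@np.array([(u-c['cx'])/f,-(v-c['cy'])/f,-1]);p=c['pose'][:3,3]
    return p+d*(z-p[2])/d[2]
def px(c,P):
    q=c['pose'][:3,:3].T@(np.array(P)-c['pose'][:3,3]);f=K(c)
    return c['cx']+f*q[0]/-q[2], c['cy']-f*q[1]/-q[2]
def crop(c,x0,y0,x1,y1,s,name):
    im=cv2.resize(c['pixels'][y0:y1,x0:x1,::-1],None,fx=s,fy=s,interpolation=cv2.INTER_CUBIC)
    cv2.imwrite('pics/'+name,im)
E
python3 - <<'E'
from h import *
c=cap('top')
a=c['pixels'].copy()
c['pixels']=cv2.convertScaleAbs(a,alpha=1.5,beta=20)
crop(c,195,160,395,270,4,'top1.png')
E
```

```text
(no output)
```

View pics/top1.png

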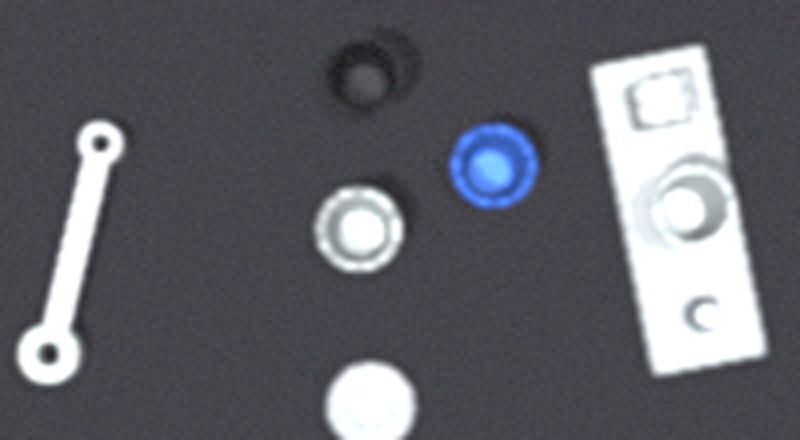

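The crop confirms the choice: steel bench cup rim centre at crop (359,229), cup on stand around (686,203), hub bore (48,353), ring (100,143). The stand corners are (590,66), (703,45), (768,352) and (655,376).

```bash
python3 - <<'E'
from h import *
c=cap('top'); np.set_printoptions(precision=1,suppress=True)
g=lambda u,v,z:w(c,195+(u+.5)/4-.5,160+(v+.5)/4-.5,z)[:2]
print('bench rim',g(359,229,78),'floor',g(359,229,3))
print('stand cup',g(688,202,90),'floor',g(684,208,15))
hb,rg=g(48,353,36),g(100,143,34);print('hub',hb,'ring',rg,np.linalg.norm(hb-rg),np.degrees(np.arctan2(*(rg-hb)[::-1])))
C=[g(*q,12) for q in((590,66),(703,45),(768,352),(655,376))];print('stand',np.mean(C,0));d=(C[0]+C[1]-C[2]-C[3])/2;print(np.linalg.norm(d),np.degrees(np.arctan2(d[1],d[0])))
print('post',g(703,314,50),'saddle',g(661,99,55))
print('blue',g(494,165,78),'black',g(363,77,78),'dish',g(370,405,14))
s=cap('side')
for n,P in(('b',[*g(359,229,78),78]),('s',[*g(688,202,90),90]),('hub',[*hb,36])):print(n,px(s,P))
E
```

```text
bench rim [511.3  21. ] floor [514.5  22.6]
stand cup [ 524.4 -227.9] floor [ 523.7 -235.3]
hub [422.7 267.3] ring [586.4 224. ] 169.31710084649197 -14.820562564036129
stand [ 523.2 -231.6]
249.8932023325353 9.831153264035663
post [ 439.8 -242. ] saddle [ 606.7 -214.9]
blue [557.3 -83.2] black [627.5  14.9] dish [374.9  17.3]
b (np.float64(266.6065548412066), np.float64(207.82321143034608))
s (np.float64(297.8003826532948), np.float64(255.80266424035113))
hub (np.float64(223.4067453737759), np.float64(187.70433099073878))
```

```bash
cat >> h.py <<'E'
def go(x,y,z,yaw=None):
    "shift (m) and turn (rad) in tool axes to reach world TCP, tool down; yaw=tool yaw deg"
    o=get_obs();Rt=R.from_euler('xyz',o['tcp_rot']);print('at',o['tool_pos'].round(1),np.degrees(o['tcp_rot']).round(1),'t',o['time'])
    d=Rt.inv().apply(np.array([x,y,z])-o['tool_pos'])/1000
    r=(Rt.inv()*R.from_euler('xyz',[180,0,np.degrees(o['tcp_rot'][2]) if yaw is None else yaw],degrees=True)).as_rotvec()
    print('dp',d.round(4),'rot',r.round(3),'rows',np.linalg.norm(d)/.0625, np.linalg.norm(r)/.187)
E
python3 -c "
from h import *
go(511,21,226)"
```

```text
at [193.1 488.1 226.5] [-180.    -0.   158.4] t 0.3
dp [-0.4675 -0.3173  0.0006] rot [-0.001 -0.     0.   ] rows 9.0399549050808 0.002801123775657024
```

```bash
python3 -m pendant '{"dp":[[-0.4675,-0.3173,0],[-0.4675,-0.3173,0],[-0.4675,-0.3173,0],[-0.4675,-0.3173,0],[-0.4675,-0.3173,0],[-0.4675,-0.3173,0],[-0.4675,-0.3173,0],[-0.4675,-0.3173,0]],"rotation":[[0,0,0],[0,0,0],[0,0,0],[0,0,0],[0,0,0],[0,0,0],[0,0,0],[0,0,0]]}'; python3 -c "
from h import *
go(511,21,226)"
```

```text
time: 1.3
tool_pos: [475.5, 73.0, 226.9]
tcp_rot: [3.141, 0.001, 2.765]
contact_force: [1.3, 1.7, 0.0]
grip_width: 91.9
finger_force: 0.0
at [475.5  73.  226.9] [180.    0.  158.4] t 1.3
dp [-0.0522 -0.0352  0.0009] rot [0.001 0.001 0.   ] rows 1.0072866207412483 0.003916184419935339
```

```bash
python3 -m pendant '{"dp":[[-0.052,-0.035,0],[-0.052,-0.035,0],[-0.052,-0.035,0],[-0.052,-0.035,0]],"rotation":[[0,0,0],[0,0,0],[0,0,0],[0,0,0]]}'; python3 - <<'E'
from h import *
go(524,-231,226)
c=cap('wrist');cv2.imwrite('pics/wb.png',c['pixels'][:,:,::-1])
print(px(c,[511.3,21,78]),px(c,[511.3,21,0]))
E
```

```text
time: 1.8
tool_pos: [509.3, 24.4, 226.8]
tcp_rot: [3.141, -0.0, 2.766]
contact_force: [-0.9, 0.3, -0.2]
grip_width: 91.5
finger_force: 0.0
at [509.3  24.4 226.8] [180.   -0.  158.5] t 1.8
dp [-0.1072 -0.2322  0.0007] rot [ 0. -0. -0.] rows 4.0927149130891785 0.002107538730019768
(np.float64(273.21095770712174), np.float64(193.18227106781498)) (np.float64(273.875208836434), np.float64(174.45858798940858))
```

View pics/wb.png

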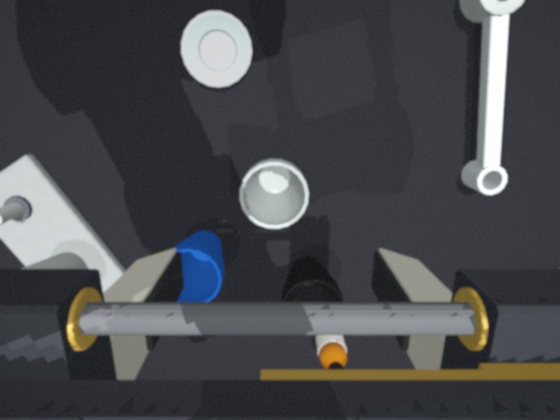

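Wrist view: bench cup rim centre at (274,194), against a predicted (273,193), so the localisation is good. On to the cup on the stand.

```bash
python3 -m pendant '{"dp":[[-0.107,-0.232,0],[-0.107,-0.232,0],[-0.107,-0.232,0],[-0.107,-0.232,0],[-0.107,-0.232,0],[-0.107,-0.232,0],[-0.107,-0.232,0]],"rotation":[[0,0,0],[0,0,0],[0,0,0],[0,0,0],[0,0,0],[0,0,0],[0,0,0]]}'; python3 - <<'E'
from h import *
c=cap('wrist');cv2.imwrite('pics/ws.png',c['pixels'][:,:,::-1])
go(524,-231,226)
for P in ([524,-231,90],[439.5,-246.1,50],[607,-217,50]):print(px(c,P))
np.save('ws.npy',c,allow_pickle=True)
E
```

```text
time: 2.72
tool_pos: [524.3, -229.9, 226.9]
tcp_rot: [3.141, -0.0, 2.767]
contact_force: [-0.3, 0.9, -0.7]
grip_width: 91.8
finger_force: 0.0
at [ 524.4 -230.   227. ] [180.    0.  158.6] t 2.775
dp [-0.     -0.0011  0.001 ] rot [0. 0. 0.] rows 0.02394747486019095 0.002057917011347346
(np.float64(274.5065999537851), np.float64(193.4476244519768))
(np.float64(224.19794250694443), np.float64(102.60811956678207))
(np.float64(317.75025476341125), np.float64(251.90856763420814))
```

View pics/ws.png

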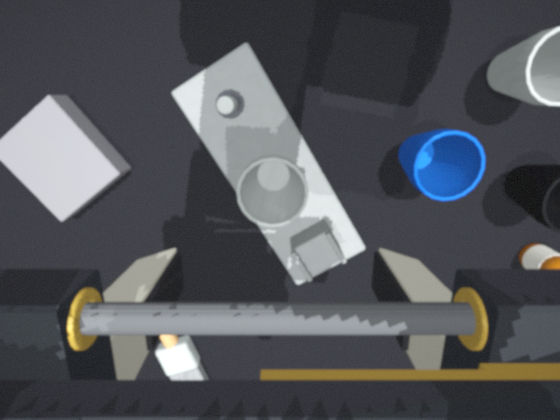

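Rim centre is at about (272,191) and post top at (229,103). The plate corners are (172,94), (247,43), (366,247) and (298,285).

```bash
python3 - <<'E'
from h import *
np.set_printoptions(precision=1,suppress=True)
c=np.load('ws.npy',allow_pickle=True).item()
print('scup',w(c,272,191,90),'post',w(c,229,103,50))
C=np.array([w(c,*q,12)[:2] for q in((172,94),(247,43),(366,247),(298,285))]);print(C);print(C.mean(0));d=(C[2]+C[3]-C[0]-C[1])/2;print(np.linalg.norm(d),np.degrees(np.arctan2(d[1],d[0])))
c['pose'][:3,3]+=np.array([509.3,24.4,226.8])-np.array([524.3,-229.9,226.9]);print('bcup',w(c,274,194,78))
s=w(np.load('ws.npy',allow_pickle=True).item(),272,191,90)
go(*s[:2],66)
E
```

```text
scup [ 521.2 -232.2   90. ] post [ 441.4 -242.2   50. ]
[[ 412.  -295.9]
 [ 396.5 -209.1]
 [ 638.9 -166.5]
 [ 655.8 -254.3]]
[ 525.8 -231.5]
246.72849478272357 9.823970594960384
bcup [512.3  21.5  78. ]
at [ 524.4 -230.   227. ] [180.    0.  158.6] t 2.775
dp [ 0.  -0.   0.2] rot [0. 0. 0.] rows 2.5770680280461122 0.002057917011347346
```

```bash
python3 -m pendant '{"dp":[[0.002,-0.003,0.04],[0.002,-0.003,0.08],[0.002,-0.003,0.11],[0.002,-0.003,0.14],[0.002,-0.003,0.155],[0.002,-0.003,0.161],[0.002,-0.003,0.161]],"rotation":[[0,0,0],[0,0,0],[0,0,0],[0,0,0],[0,0,0],[0,0,0],[0,0,0]]}' && python3 -m pendant '{"dp":[[0,0,0],[0,0,0],[0,0,0],[0,0,0],[0,0,0],[0,0,0]],"rotation":[[0,0,0],[0,0,0],[0,0,0],[0,0,0],[0,0,0],[0,0,0]]}' 0.04
```

```text
time: 3.65
tool_pos: [521.6, -233.8, 66.3]
tcp_rot: [-3.142, 0.001, 2.765]
contact_force: [0.4, 0.2, -0.0]
grip_width: 91.9
finger_force: 0.0
time: 4.4
tool_pos: [521.3, -234.0, 65.9]
tcp_rot: [3.142, 0.0, 2.765]
contact_force: [0.7, 0.4, 2.6]
grip_width: 59.7
finger_force: 30.0
```

```bash
python3 -m pendant '{"dp":[[0,0,-0.02],[0,0,-0.06],[0,0,-0.11],[0,0,-0.11]],"rotation":[[0,0,0],[0,0,0],[0,0,0],[0,0,0]]}' && python3 -c "
from h import *
go(513.1,21.2,176)"
```

```text
time: 4.9
tool_pos: [523.0, -235.1, 179.5]
tcp_rot: [-3.14, 0.008, 2.765]
contact_force: [-0.1, -0.0, -1.1]
grip_width: 59.6
finger_force: 30.0
at [ 523.  -235.1  179.5] [-179.9    0.4  158.4] t 4.9
dp [0.1035 0.2347 0.0024] rot [-0.001  0.008 -0.   ] rows 4.103525241346362 0.041576241025107936
```

```bash
python3 -m pendant '{"dp":[[0.013,0.03,0],[0.033,0.075,0],[0.056,0.128,0],[0.08,0.182,0],[0.096,0.218,0],[0.103,0.234,0],[0.103,0.234,0],[0.103,0.234,0]],"rotation":[[0,0,0],[0,0,0],[0,0,0],[0,0,0],[0,0,0],[0,0,0],[0,0,0],[0,0,0]]}' && python3 - <<'E'
from h import *
c=cap('wrist');cv2.imwrite('pics/wn.png',c['pixels'][:,:,::-1])
go(513.1,21.2,98)
p=get_obs()['tool_pos'];print(px(c,[p[0],p[1],p[2]+24]),px(c,[512.3,21.5,78]),px(c,[512.3,21.5,0]))
E
```

```text
time: 5.9
tool_pos: [511.6, 20.3, 175.3]
tcp_rot: [-3.141, -0.0, 2.764]
contact_force: [0.2, 0.2, -1.0]
grip_width: 59.6
finger_force: 30.0
at [511.6  20.2 175.4] [-180.    -0.   158.3] t 5.95
dp [-0.001   0.0015  0.0774] rot [-0. -0.  0.] rows 1.2390970411354034 0.0023927971153622427
(np.float64(274.8210291643139), np.float64(293.1183360737857)) (np.float64(277.7761433357108), np.float64(207.5547228805882)) (np.float64(277.60982934331184), np.float64(182.98462049197317))
```

View pics/wn.png

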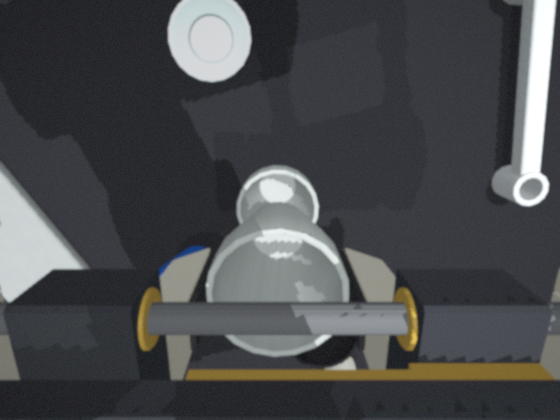

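Held rim centre is at (278,291) and the bench rim at (278,208). They are laterally aligned, so only −1 mm in tool x is needed before descending.

```bash
python3 -m pendant '{"dp":[[-0.001,0,0.02],[-0.001,0,0.04],[-0.001,0,0.055],[-0.001,0,0.068],[-0.001,0,0.076],[-0.001,0,0.082],[-0.001,0,0.085],[-0.001,0,0.085]],"rotation":[[0,0,0],[0,0,0],[0,0,0],[0,0,0],[0,0,0],[0,0,0],[0,0,0],[0,0,0]]}'
```

```text
time: 6.95
tool_pos: [512.5, 21.2, 90.8]
tcp_rot: [3.142, 0.0, 2.765]
contact_force: [0.2, -0.4, -1.4]
grip_width: 59.3
finger_force: 30.0
```

```bash
python3 -m pendant '{"dp":[[0,0,0.001],[0,0,0.002],[0,0,0.003],[0,0,0.003],[0,0,0.003]],"rotation":[[0,0,0],[0,0,0],[0,0,0],[0,0,0],[0,0,0]]}';  python3 -m pendant '{"dp":[[0,0,0.001],[0,0,0.0015],[0,0,0.0015]],"rotation":[[0,0,0],[0,0,0],[0,0,0]]}'
```

```text
time: 7.58
tool_pos: [512.4, 21.2, 87.7]
tcp_rot: [3.142, -0.0, 2.765]
contact_force: [0.0, 0.2, -1.1]
grip_width: 59.4
finger_force: 30.0
time: 7.95
tool_pos: [512.7, 21.1, 86.4]
tcp_rot: [3.141, 0.001, 2.765]
contact_force: [-0.3, -0.5, 2.0]
grip_width: 59.7
finger_force: 30.0
```

Seated: the vertical force rose to +2 N at z 86.4. I release and rise.

```bash
python3 -m pendant '{"dp":[[0,0,0],[0,0,0],[0,0,0],[0,0,0]],"rotation":[[0,0,0],[0,0,0],[0,0,0],[0,0,0]]}' 0.0915;  python3 -m pendant '{"dp":[[0,0,-0.02],[0,0,-0.06],[0,0,-0.12],[0,0,-0.14],[0,0,-0.14],[0,0,-0.14]],"rotation":[[0,0,0],[0,0,0],[0,0,0],[0,0,0],[0,0,0],[0,0,0]]}'
python3 - <<'E'
from h import *
a=cap('wrist');s=cap('side')
im=np.hstack([cv2.resize(a['pixels'][100:420,130:430],(375,400)),cv2.resize(s['pixels'][140:300,200:350],(375,400))])
cv2.imwrite('pics/nest.png',im[:,:,::-1])
hb,rg=np.array([422.7,267.3]),np.array([586.4,224.]);u=(rg-hb)/np.linalg.norm(rg-hb);print(hb+49*u)
print('rot',a['pose'][:3,3]);go(*(hb+49*u),226,yaw=-14.8+180)
E
```

```text
time: 8.45
tool_pos: [512.4, 21.2, 86.2]
tcp_rot: [3.141, -0.0, 2.765]
contact_force: [-0.6, -0.3, -0.8]
grip_width: 90.7
finger_force: 0.0
time: 9.2
tool_pos: [511.7, 21.2, 224.8]
tcp_rot: [-3.141, -0.002, 2.765]
contact_force: [0.2, 0.5, -0.9]
grip_width: 91.5
finger_force: 0.0
[470.0708713  254.77001388]
rot [437.77590172  51.38022235 384.28618898]
at [511.7  21.2 224.6] [-180.    -0.2  158.4] t 9.3
dp [ 0.1246  0.2018 -0.0012] rot [-0.001 -0.003 -0.119] rows 3.795775686452925 0.6343271375370721
```

View pics/nest.png

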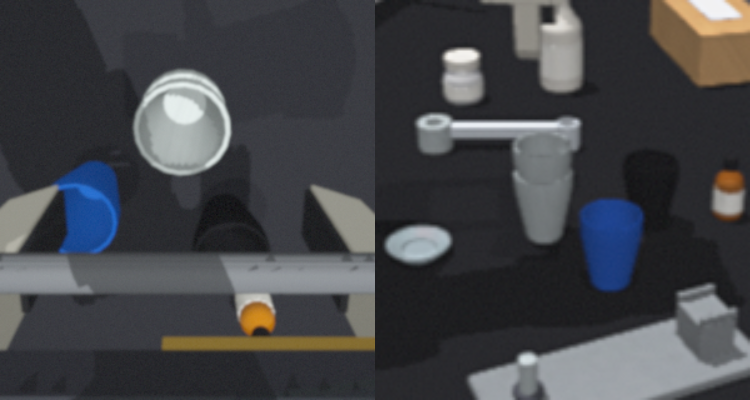

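The cups are nested: coaxial in the wrist view and stacked upright in the side view. Now to the lens arm.

```bash
python3 -m pendant '{"dp":[[0.125,0.202,0],[0.125,0.202,0],[0.125,0.202,0],[0.125,0.202,0],[0.125,0.202,0],[0.125,0.202,0],[0.125,0.202,0],[0.125,0.202,0]],"rotation":[[0,0,-0.119],[0,0,-0.119],[0,0,-0.119],[0,0,-0.119],[0,0,-0.119],[0,0,-0.119],[0,0,-0.119],[0,0,-0.119]]}'; python3 - <<'E'
from h import *
c=cap('wrist');cv2.imwrite('pics/wl.png',c['pixels'][:,:,::-1]);np.save('wl.npy',c,allow_pickle=True)
go(470,254.8,7,165.2)
print(px(c,[422.7,267.3,36]),px(c,[586.4,224,34]))
E
```

```text
time: 10.3
tool_pos: [470.9, 253.8, 226.2]
tcp_rot: [-3.141, -0.0, 2.882]
contact_force: [-0.7, -0.3, -0.7]
grip_width: 91.5
finger_force: 0.0
at [470.9 254.  226.3] [180.    0.  165.1] t 10.35
dp [0.0011 0.0005 0.2193] rot [ 0.     0.    -0.001] rows 3.5085125911523845 0.006759705858111857
(np.float64(276.78469598012185), np.float64(127.36632688123919)) (np.float64(277.0143822051329), np.float64(285.5587882321594))
```

View pics/wl.png

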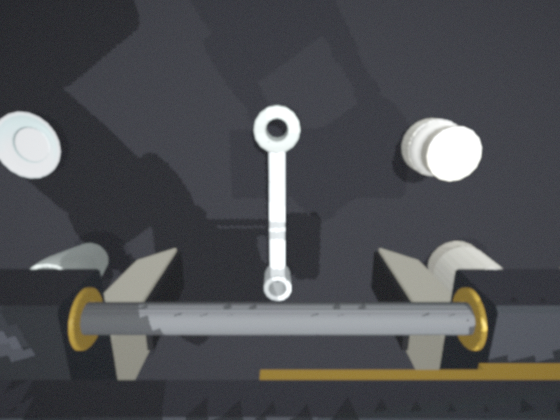

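Hub bore is at (277,128) and ring at (277,288), both as predicted. I check clearance to the wash bottle and jar.

```bash
python3 - <<'E'
from h import *
t=cap('top');c=np.load('wl.npy',allow_pickle=True).item()
o=get_obs();Rt=R.from_euler('xyz',o['tcp_rot'])
hb=w(c,277,128,36);rg=w(c,277,288,34);print(hb,rg)
for n,P in(('wash',w(t,148,181,150)),('washmid',w(t,154,184,75)),('jar',w(t,160,231,65)),('jarW',w(c,454,153,65)),('hub',hb),('ring',rg)):
    print(n,P.round(),Rt.inv().apply(P-o['tool_pos']).round(1))
E
```

```text
[423.32076904 267.34577645  36.        ] [589.29373323 223.21432348  34.        ]
wash [624. 416. 150.] [-106.5  195.3   76.3]
washmid [623. 419.  75.] [-105.   198.9  151.3]
jar [479. 405.  65.] [ 31.2 147.9 161.3]
jarW [482. 414.  65.] [ 30.  157.4 161.3]
hub [423. 267.  36.] [ 49.3   0.5 190.3]
ring [589. 223.  34.] [-122.4    0.4  192.3]
```

```bash
python3 -m pendant '{"dp":[[0,0,0.04],[0,0,0.09],[0,0,0.14],[0,0,0.18],[0,0,0.205],[0,0,0.216],[0,0,0.219],[0,0,0.219]],"rotation":[[0,0,0],[0,0,0],[0,0,0],[0,0,0],[0,0,0],[0,0,0],[0,0,0],[0,0,0]]}' && python3 -m pendant '{"dp":[[0,0,0],[0,0,0],[0,0,0],[0,0,0],[0,0,0],[0,0,0],[0,0,0],[0,0,0]],"rotation":[[0,0,0],[0,0,0],[0,0,0],[0,0,0],[0,0,0],[0,0,0],[0,0,0],[0,0,0]]}' 0.005
```

```text
time: 11.4
tool_pos: [471.2, 255.2, 8.1]
tcp_rot: [3.141, 0.001, 2.884]
contact_force: [-0.6, -0.2, -0.7]
grip_width: 91.3
finger_force: 0.0
time: 12.4
tool_pos: [470.3, 254.7, 7.2]
tcp_rot: [-3.141, -0.0, 2.884]
contact_force: [-1.4, -6.1, 2.4]
grip_width: 16.1
finger_force: 2.8
```

```bash
python3 -m pendant '{"dp":[[0,0,0],[0,0,0],[0,0,0],[0,0,-0.01],[0,0,-0.03],[0,0,-0.05],[0,0,-0.05],[0,0,-0.05]],"rotation":[[0,0,0],[0,0,0],[0,0,0],[0,0,0],[0,0,0],[0,0,0],[0,0,0],[0,0,0]]}'; python3 - <<'E'
from h import *
c=np.load('ws.npy',allow_pickle=True).item();p=c['pixels'][:,:,::-1]
f=lambda y,x:cv2.resize(p[y:y+80,x:x+80],None,fx=5,fy=5,interpolation=cv2.INTER_CUBIC)
cv2.imwrite('pics/tops.png',np.hstack([f(65,185),f(210,280)]))
E
```

```text
time: 13.4
tool_pos: [469.9, 255.0, 56.6]
tcp_rot: [-3.141, -0.001, 2.884]
contact_force: [-0.4, -0.1, -6.6]
grip_width: 15.7
finger_force: 30.0
```

View pics/tops.png

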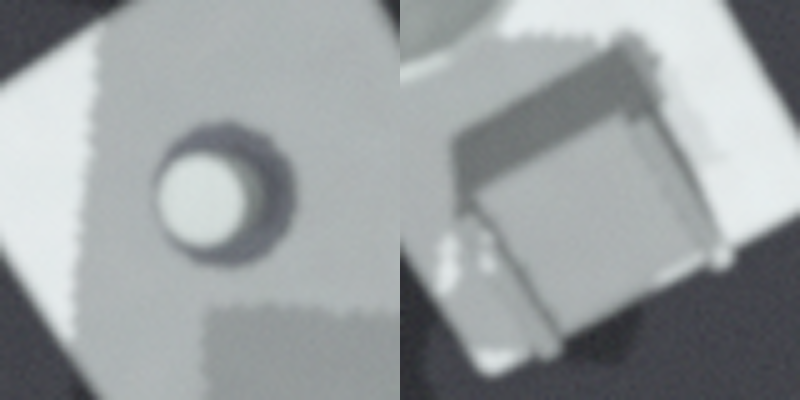

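```bash
python3 - <<'E'
from h import *
c=np.load('ws.npy',allow_pickle=True).item()
p=w(c,225,104.8,50)[:2];s=w(c,318.6,254.4,50)[:2];d=s-p
print(p,s,np.linalg.norm(d),np.degrees(np.arctan2(d[1],d[0])))
E
```

```text
[ 441.48528036 -246.19798708] [ 609.91248316 -217.11967308] 170.91890178800708 9.795337213491518
```

```bash
python3 -m pendant '{"dp":[[0,0,-0.02],[0,0,-0.05],[0,0,-0.09],[0,0,-0.12],[0,0,-0.13],[0,0,-0.13],[0,0,-0.13]],"rotation":[[0,0,0],[0,0,0],[0,0,0],[0,0,0],[0,0,0],[0,0,0],[0,0,0]]}'; python3 -c "
from h import *
go(489.1,-237.9,187,-170.2);print(get_obs()['joint_positions'])"
```

```text
time: 14.28
tool_pos: [469.6, 254.7, 185.4]
tcp_rot: [-3.14, -0.003, 2.884]
contact_force: [-0.2, -0.4, -6.3]
grip_width: 15.6
finger_force: 30.0
at [469.6 254.7 185.4] [-179.9   -0.2  165.2] t 14.275
dp [-0.1444 -0.4713 -0.0012] rot [-0.001 -0.003 -0.429] rows 7.887140667459175 2.2934384748034047
[ 3.53329914e-01  3.97132047e-01  1.56044634e+00  9.46589218e-05
  1.18740149e+00 -9.59684422e-01]
```

```bash
python3 -m pendant '{"dp":[[-0.003,-0.010,0],[-0.011,-0.035,0],[-0.022,-0.07,0],[-0.034,-0.11,0],[-0.046,-0.15,0],[-0.058,-0.19,0],[-0.070,-0.23,0],[-0.083,-0.27,0]],"rotation":[[0,0,-0.01],[0,0,-0.03],[0,0,-0.06],[0,0,-0.1],[0,0,-0.14],[0,0,-0.18],[0,0,-0.215],[0,0,-0.25]]}'; python3 -c "
from h import *
go(489.1,-237.9,187,-170.2)"
```

```text
time: 15.28
tool_pos: [481.3, -29.1, 186.7]
tcp_rot: [3.142, -0.001, 3.135]
contact_force: [0.7, -0.6, -5.3]
grip_width: 15.5
finger_force: 30.0
at [481.3 -29.1 186.7] [ 1.800e+02 -1.000e-01  1.796e+02] t 15.275
dp [-0.0092 -0.2087 -0.0003] rot [ 0.    -0.001 -0.178] rows 3.3432156568001927 0.9492166844653902
```

```bash
python3 -m pendant '{"dp":[[-0.002,-0.038,0],[-0.0035,-0.075,0],[-0.005,-0.11,0],[-0.0065,-0.145,0],[-0.008,-0.175,0],[-0.009,-0.198,0],[-0.009,-0.208,0],[-0.009,-0.208,0]],"rotation":[[0,0,-0.03],[0,0,-0.06],[0,0,-0.1],[0,0,-0.13],[0,0,-0.16],[0,0,-0.175],[0,0,-0.178],[0,0,-0.178]]}'; python3 -m pendant '{"dp":[[0,0,0],[0,0,0]],"rotation":[[0,0,0],[0,0,0]]}'; python3 -c "
from h import *
go(489.1,-237.9,97,-170.2)"
```

```text
time: 16.27
tool_pos: [488.8, -235.5, 186.7]
tcp_rot: [3.141, -0.001, -2.973]
contact_force: [-0.2, 1.3, -6.0]
grip_width: 15.9
finger_force: 30.0
time: 16.52
tool_pos: [489.4, -234.4, 187.3]
tcp_rot: [3.141, 0.0, -2.97]
contact_force: [-0.3, 0.2, -6.6]
grip_width: 15.8
finger_force: 30.0
at [ 489.4 -234.4  187.3] [ 180.     0.  -170.2] t 16.525
dp [ 0.0008 -0.0034  0.0903] rot [0. 0. 0.] rows 1.4452635975927652 0.0019754116963458922
```

```bash
python3 -m pendant '{"dp":[[0.001,-0.0034,0.01],[0.001,-0.0034,0.03],[0.001,-0.0034,0.05],[0.001,-0.0034,0.07],[0.001,-0.0034,0.083],[0.001,-0.0034,0.09],[0.001,-0.0034,0.09],[0.001,-0.0034,0.09]],"rotation":[[0,0,0],[0,0,0],[0,0,0],[0,0,0],[0,0,0],[0,0,0],[0,0,0],[0,0,0]]}'; python3 -m pendant '{"dp":[[0,0,0],[0,0,0],[0,0,0],[0,0,0]],"rotation":[[0,0,0],[0,0,0],[0,0,0],[0,0,0]]}'; python3 - <<'E'
from h import *
go(489.1,-237.9,97,-170.2)
a=cap('wrist');s=cap('side')
im=np.hstack([cv2.resize(a['pixels'][60:340,170:380],(375,500)),cv2.resize(s['pixels'][170:330,200:320+40],(425,425))[:]if 0 else cv2.resize(s['pixels'][160:335,211:360],(425,500))])
cv2.imwrite('pics/fin.png',im[:,:,::-1])
u=np.array([np.cos(np.radians(9.8)),np.sin(np.radians(9.8))]);p=np.array([440.8,-246.2])
for P,z in((p,126),(p+170*u,124),(p,50),(p+170*u,50)):
    q=px(a,[*P,z]);r=px(s,[*P,z]);print('wristcrop',((q[0]-170)*375/210,(q[1]-60)*500/280),'sidecrop',(375+(r[0]-211)*425/149,(r[1]-160)*500/175))
E
```

```text
time: 17.52
tool_pos: [489.4, -239.1, 97.9]
tcp_rot: [-3.141, 0.001, -2.971]
contact_force: [-0.5, -0.1, -5.8]
grip_width: 15.8
finger_force: 30.0
time: 18.02
tool_pos: [488.9, -238.8, 97.2]
tcp_rot: [-3.142, 0.0, -2.971]
contact_force: [-0.2, -1.1, -6.9]
grip_width: 15.7
finger_force: 30.0
at [ 488.9 -238.8   97.2] [-180.     0.  -170.2] t 18.025
dp [-0.0003  0.0009  0.0002] rot [-0.     0.    -0.001] rows 0.01578925618126549 0.00431364239358101
wristcrop (np.float64(193.30646681571397), np.float64(218.35622870745246)) sidecrop (np.float64(514.67828248724), np.float64(262.80355260701714))
wristcrop (np.float64(193.21732073271616), np.float64(791.3558888497688)) sidecrop (np.float64(727.5072823418309), np.float64(211.9659045457659))
wristcrop (np.float64(192.51328084684715), np.float64(162.90706902446976)) sidecrop (np.float64(517.7123423069144), np.float64(350.14607381796947))
wristcrop (np.float64(192.62167872059024), np.float64(590.5462886580934)) sidecrop (np.float64(721.6811930037518), np.float64(293.2341530507657))
```

View pics/fin.png

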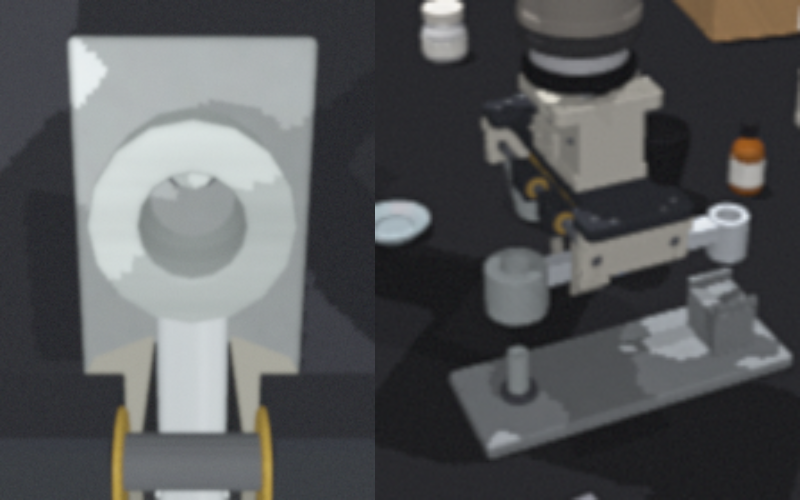

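The hub's top centre is at side-crop (516,262), predicted (515,263), and the ring is at (729,213), predicted (727,212). The arm is level and over the post and saddle, so I hand the job in.

```bash
python3 -c "
from plant import workorder
print(workorder.close_job())"
```

```text
the job is handed in; nothing more can be done
None
```

The cup is nested upright in its twin and released, and the lens arm is held level by its balance point about 4 cm above the post with its ring over the saddle; I handed the job in at about 18 s, and the hand-in returned no verdict.

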